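# Snap the gold medal into its display stand

## Robot

A 6-joint arm with a two-finger parallel gripper is mounted at the origin on the work surface. World frame = base frame: x ahead of the robot, y to its left, z up, the work surface at z = 0. Lengths are in m, angles in degrees, forces in N, time in s.
With the tool pointing down it reaches from about 0.3 to 0.75 m from the base axis. Payload 8.5 kg.
Tool frame: the origin (TCP) lies at the very end of the fingers, on their centre line; the grasp point (between the pads) lies 19 mm behind it; z points along the fingers, y is the line along which they close (so a half turn about z gives the same grasp; the last joint's range is limited). The gripper opens to 85 mm and grips with 20 to 120 N. Pads are 22 mm wide; open, the fingers measure 114 mm over their backs; the gripper's body (76 mm by 85 mm) begins 54 mm behind the grasp point. The pads swing forward as they close: fully open they stand 13 mm farther back than shut.
Start: joints at [57.049, 21.807, 74.336, -0, 83.858, -12.336], TCP at [0.194, 0.515, 0.231] pointing down, gripper open.
Joint ranges: [-178.18, 178.18], [-50.72, 133.34], [12.68, 142.11], [-81.47, 261.47], [9.98, 163.14], [-165.26, 165.26]. Speed limits (degrees/s): [136.94, 136.94, 180, 180, 180, 180].

## Interface

Orientations are given as a 3x3 rotation matrix whose columns are the frame's x, y, z axes.
In Python, from rig import observe, cams, ticket gives the robot as it stands.
- The arm moves only by the tool move_arm, never from a script. Its arguments are lists of equal length, an entry for each row: "jaw": the finger opening in cm, from 0 to 8.54; "dp": the shift along the tool's x, y, z in cm, a list of three; "turn": the turn, a rotation vector about the tool's x, y, z in rad, a list of three. In form: {"jaw": [jaw, ...], "dp": [[tx, ty, tz], ...], "turn": [[wx, wy, wz], ...]}. A call has 1 to 12 rows; each row shifts and turns the commanded pose from where the row before left it, along the tool's axes as they then stand; what a row does not reach is not made up. A row lasts 1/12 s, in which the tool goes at most 41.7 mm and 7.16 degrees, less where a joint would pass 70% of its speed; a pose out of reach is approached as far as the arm can. A call is refused whole if a number of a shift passes 4.17 or a number of a turn 0.125, either way. A call with a gripper value outside its range is refused whole. The fingers move at their own pace and stop on an object; "force" is the grip in N (left out, the last holds). Time passes only in rows, so rows that do not move let the fingers close. It gives the time, the measured TCP pose, the force, the opening and the grip force at its end, in the units of the state.
- observe(): the state, without advancing time (a new reading comes with each control period).
- cams.get_image(name): name is "scene" or "top" or "wrist"; returns (picture, depth): 400x640x3 uint8, red, green, blue; 400x640 float32, m along the optical axis (not along the pixel's ray), 0 where there is no reading.
- cams.calibration(name): a dict with "vertical_fov" (degrees; the focal length in pixels is half the picture's height over the tangent of half this angle, whatever the lens; pixels are square), "cx", "cy" (the principal point, pixels), "k1" (the pictures are not rectified: a ray, as slopes to the right and down, at radius r is drawn at 1 + k1 r^2 times it, then the intrinsics apply), "view" (4x4, takes a point from world to camera coordinates); the wrist camera has in their place "tool_from_camera" (4x4, takes a point from camera to tool coordinates, whose origin is the TCP and whose axes are the flange's). Camera axes: x right, y up, looking along -z (the intrinsics and any distortion apply to the point x, -y, -z); pixel columns grow to the right and rows downward; lengths in m; the calibration is good to about 2 mm. A picture is of the moment at which its call begins: read the wrist's pose just before it. calibration takes no time and is no camera call.
- ticket.close_job(): hands the job in; it is judged then, once.
Trained networks look in the newest picture that a camera, given by its name, has taken for a name from the list of things; names that differ only in an ending like _2 or _b are one class to them, and where a whole thing is asked for, a point or a joint stands for the part that bears it (a point fixed in the world has none). Each returns a list of dicts, best first, with "p" (0 to 1); they miss things now and then, are a little off and sometimes report something else, mostly with a low value. They report only what shows in the picture. A call takes as long as a camera call. They do not tell look-alikes from the thing itself.
- cams.spot_in(camera, query): "box" ([centre column, centre row, width, height] as shares, 0 to 1, of the picture: columns of its width, rows of its height, round what is visible of it).
- cams.outline_of(camera, query): "mask" (400x640 bool, what is visible of it) and "box" ([centre column, centre row, width, height] as shares, 0 to 1, of the picture: columns of its width, rows of its height, round what is visible of it).
- cams.mark_of(camera, query): "location" ([column, row] as shares, 0 to 1, of the picture: columns of its width, rows of its height: a listed point, or the origin of a listed thing).
The state is a dict: "time_s": time; "q": joint angles; "qvel": joint speeds; "joint_efforts": joint torques, N m; "position": TCP position; "tool_rot": TCP orientation; "ft_force": force on the tool from outside, world axes, zero at the start; "wrist_torque": the same for the moment, N m; "grip_width": finger opening in m; "gripper_force": force on a finger pad.
Only numpy, scipy, OpenCV 4.12 (cv2) and the standard library are available. Lean on these libraries where they do the work, as an engineer would, in place of code of your own. Each camera call takes 0.05 s, during which the arm holds its last target. There are 200 camera calls.

## Task

Pinch the gold medal by its bar and set its black foot into the well of the empty display stand, then, still holding it level, press it gently straight down until it clicks past both red spring clips and sits on the blue tray, held by both clips. Stop pressing as soon as it bottoms, so as not to crack the foot, let go, and leave the other things on the desk where they are.

Things in the scene. Friction and masses are not known exactly. Their poses are not given: they have to be found in the camera images.
- gold_medal: The only gold medal, upright on a black foot, 110 to 210 g. Origin: centre of the foot's underside; z up, y normal to the medal's face. Foot plate 45 (x) by 65 (y) by 10 mm, its y ends go under the clips; plinth 36 by 36 mm up to z = 28; disc 40 mm across, 10 mm thick (along y), centre z = 46; flat-topped bar 30 (x) by 10 (y) from z = 60 to 76. Fits either way round (half turn about z).
- stand: Empty stand, fixed to the desk: white block 84 (x) by 130 (y) by 54 mm high with an open well 48 (x) by 68 (y) mm, 1.5 mm play all round the foot, flared at 45 degrees over its top 6 mm; a red clip nose shows at the well's +y and -y ends. Origin: centre of its underside, on the desk; well centred on it, medal's y goes along stand's y. Over 35 N of contact force between medal and stand cracks the foot.
- stand_mouth (a point): Centre of the well at rim height, 54 mm above the desk. Below it lies a rigid blue tray on which the foot ends up. The tray was set by hand: its top is 10 to 26 mm above the desk, not reported, and it carries the clips, so the height must be felt. Foot first meets the clips with its underside 20 mm above the tray (30 to 46 mm above the desk); its own weight goes no further.
- clip_left (a joint): Spring clip at the stand's +y end: 0 = sprung in, grows in metres as pushed outwards, about 0.0035 while the foot's edge passes, back to about 0 once snapped over it. Push needed on the medal for both clips: from 5 N up to a peak of about 9 N over 7 mm, then 3 N or less for 10 mm, then none as they snap in; about 2 mm further the tray is met and the force rises steeply.
- clip_right (a joint): Spring clip at the stand's -y end, the same.
- silver_medal: Silver-coloured medal on a loose foot of the same shape and size as the gold one, standing on the desk; not wanted, leave alone. Origin: centre of its underside.
- full_stand: A second stand of the same size, fixed, already holding a brown bronze medal whose bar's top is 86 mm above the desk. Leave alone. Origin: centre of its underside.
- tumbler: Empty drinking glass, diameter 68 mm, 95 mm high, loose; leave alone. Origin: centre of its underside.
- bell: Brass counter bell, diameter 66 mm, 58 mm high, loose; leave alone. Origin: centre of its underside.
- glasses_case: Yellow spectacles case 65 by 155 by 36 mm, loose; leave alone. Origin: centre of its underside.
- mug: Blue mug, diameter 80 mm, 92 mm high, loose; leave alone. Origin: centre of its underside.
- ledger: Red ledger book lying flat, 156 by 216 by 23 mm, loose; leave alone. Origin: centre of its underside.
- gold_bar (a point): Point in the gold medal's top bar, 66 mm above the foot's underside: pinch the medal here from above across its 10 mm thickness (the medal's y). Best pressed down while firmly held (some 40 N of grip) so that it stays level: pushed on its top alone it may tip, snap in at one end only and jam.
Things that resemble listed ones, but are neither listed nor needed, are in the scene too. What is shaped like the gold_medal but pink or purple is not meant.

How it is judged (in metres and radians):
On the way, in this order (a step that is already met when the one before it is completed fails the run):
1. the gold medal is lifted clear of the desk (height (world z) of gold_medal above 0.056 m), for 0.1 s.
2. the foot, in the well, pushes a clip aside (horizontal distance between gold_medal and stand below 0.006 m and value of joint any of clip_left, clip_right above 0.0025 m).
At the end, for the whole second after the job is handed in: The gold medal's foot is in the empty stand's well (within 4.5 mm of its centre), its underside no more than 27.5 mm above the desk (so below both clips, on the tray), upright within 0.07 rad, at rest, and both clips have sprung back in over the foot plate (each within 1.5 mm of its free position) (horizontal distance between gold_medal and stand below 0.0045 m and height (world z) of gold_medal below 0.0275 m and angle between gold_medal's own z axis and vertical below 0.07 rad and value of joint each of clip_left, clip_right below 0.0015 m and linear speed of gold_medal below 0.02 m/s); the robot touches nothing.
It fails at once if the gold medal and the stand press on each other with more than 35 N (contact force between gold_medal and stand above 35 N).
It fails at once if another thing on the desk is shifted by more than 15 mm (distance of any of silver_medal, tumbler, bell, glasses_case, mug, ledger from where it was at the start of the episode above 0.015 m).
It also fails if it takes over 67 s, if anything falls off the work surface, if the arm or the gripper's body presses on something with over 40 N, if the wrist force passes 120 N, or if a joint passes its speed limit or range.

## Working session

There is one attempt and no reset: what is moved stays moved. The work goes in short steps, Python scripts to look and compute and a tool call to move; the robot and the scene stay as the last step left them, time stands still between calls to the robot, and variables do not carry over. Pictures are saved under pics/ and viewed, at most 10 in all, crops included, and the job is handed in when it is done.

Besides the shell and the picture viewer there is one more tool, called as name(argument=value, ...), one argument or row to a line, values as JSON. move_arm: Moves the arm, as the interface text tells. Its arguments: {"type":"object","properties":{"jaw":{"type":"array","items":{"type":"number"}},"dp":{"type":"array","items":{"type":"array","items":{"type":"number"}}},"turn":{"type":"array","items":{"type":"array","items":{"type":"number"}}},"force":{"type":"number"}},"required":["jaw","dp","turn"]}

```bash
mkdir -p pics; ls; cat > h.py <<'E'
import numpy as np, cv2
from rig import observe, cams, ticket
def ray(name,u,v):
    c=cams.calibration(name); f=200/np.tan(np.radians(c["vertical_fov"])/2)
    d=np.array([(u-c["cx"])/f,(v-c["cy"])/f]); s=d.copy()
    for _ in range(20): s=d/(1+c["k1"]*(s@s))
    return c,s
def T(name,st=None):
    c=cams.calibration(name)
    if name!="wrist": return np.linalg.inv(np.array(c["view"]))
    M=np.eye(4); M[:3,:3]=np.array(st["tool_rot"]).reshape(3,3); M[:3,3]=st["position"]
    return M@np.array(c["tool_from_camera"])
def atz(name,u,v,z,st=None):
    c,s=ray(name,u,v); M=T(name,st); o=M[:3,3]; d=M[:3,:3]@np.array([s[0],-s[1],-1])
    return o+d*(z-o[2])/d[2]
def cloud(name,depth,mask,st=None):
    c=cams.calibration(name); f=200/np.tan(np.radians(c["vertical_fov"])/2)
    v,u=np.nonzero(mask&(depth>0)); z=depth[v,u]
    d=np.stack([(u-c["cx"])/f,(v-c["cy"])/f],1); s=d.copy()
    for _ in range(20): s=d/(1+c["k1"]*(s**2).sum(1,keepdims=True))
    P=np.stack([s[:,0]*z,-s[:,1]*z,-z,np.ones_like(z)],1)
    return (P@T(name,st).T)[:,:3]
E
python3 - <<'E'
from h import *
print(observe())
for n in ["top","scene"]:
    im,d=cams.get_image(n); cv2.imwrite(f"pics/{n}0.png",im[...,::-1]); np.save(n+"d.npy",d)
    for q in ["gold_medal","stand","full_stand","silver_medal"]:
        for r in cams.outline_of(n,q)[:3]:
            m=r["mask"]; P=cloud(n,d,m)
            col=im[m].mean(0).round()
            print(n,q,round(r["p"],2),np.round(np.array(r["box"])*[640,400,640,400]),col,np.median(P,0).round(3) if len(P) else None,np.percentile(P[:,2],98).round(3) if len(P) else None)
    for q in ["stand_mouth","gold_bar"]:
        for r in cams.mark_of(n,q)[:3]:
            u,v=np.array(r["location"])*[640,400]; print(n,q,round(r["p"],2),u,v,atz(n,u,v,.054 if q[0]=='s' else .066).round(3))
E
```

```text
pics
{'time_s': 0.0, 'q': array([ 5.70496878e+01,  2.18379648e+01,  7.43846611e+01,  1.03069500e-03,
        8.38581532e+01, -1.23355087e+01]), 'qvel': array([ 0.02270686,  0.02528178, -0.0064405 ,  0.06416356, -0.03047448,
       -0.05778857]), 'joint_efforts': array([ 1.31448061e-03, -4.48469782e+01, -2.31281197e+01, -1.11453644e-04,
        4.79951181e-03, -1.53301073e-05]), 'position': array([0.19347618, 0.51452984, 0.23074068]), 'tool_rot': array([[-9.35967793e-01,  3.52084763e-01, -7.81848610e-04],
       [ 3.52085486e-01,  9.35967111e-01, -1.17334651e-03],
       [ 3.18667157e-04, -1.37349209e-03, -9.99999006e-01]]), 'ft_force': array([ 0.78792785, -0.50941969,  0.55200169]), 'wrist_torque': array([ 0.0131283 ,  0.02338893, -0.02812595]), 'gripper_force': 0.0, 'grip_width': 0.08500988458988668}
top gold_medal 0.97 [266. 241.  24.  21.] [75. 65. 40.] [0.444 0.118 0.023] 0.078
top gold_medal 0.95 [224. 238.  26.  23.] [218. 144. 168.] [0.448 0.231 0.017] 0.077
top gold_medal 0.78 [273. 277.  32.  18.] [117.  55. 141.] [0.342 0.11  0.016] 0.078
top stand 0.8 [380. 185.  58.  41.]
[... 628 characters left out ...]
ne gold_medal 0.6 [376. 223.  22.  26.] [61. 49. 27.] [0.453 0.128 0.015] 0.076
scene stand 0.59 [277. 189.  49.  44.] [170. 164. 153.] [ 0.592 -0.172  0.044] 0.057
scene full_stand 0.61 [360. 273.  55.  55.] [170. 162. 144.] [0.6   0.221 0.051] 0.084
scene full_stand 0.31 [279. 187.  45.  44.] [171. 166. 155.] [ 0.592 -0.173  0.045] 0.057
scene silver_medal 0.78 [324. 183.  19.  30.] [77. 73. 69.] [ 0.464 -0.091  0.026] 0.077
scene stand_mouth 0.56 274.112 181.68 [ 0.592 -0.181  0.054]
scene gold_bar 0.69 378.11199999999997 215.72 [0.445 0.134 0.066]
scene gold_bar 0.55 402.30400000000003 237.32000000000002 [0.447 0.232 0.066]
scene gold_bar 0.54 396.03200000000004 190.2 [0.335 0.102 0.066]
```

```bash
python3 - <<'E'
import cv2
a=cv2.imread("pics/top0.png")[130:310,190:430]
cv2.imwrite("pics/topc.png",cv2.resize(a,None,fx=3.3,fy=3.3,interpolation=2))
E
```

```text
(no output)
```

View pics/topc.png

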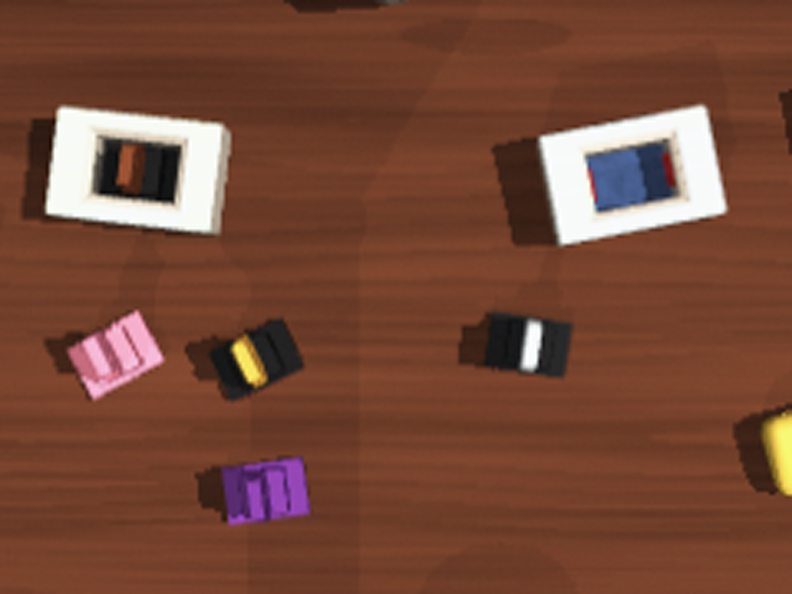

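The crop shows the gold bar at about (267,238) in the full top picture. The empty blue-bottomed stand is at about (380,182), with red clips at both ends. Next I'll work out their poses and yaws.

```bash
cat > est.py <<'E'
from h import *
def rect(P):
    (c,s,a)=cv2.minAreaRect(P[:,:2].astype(np.float32)); b=cv2.boxPoints((c,s,a))
    e=[b[1]-b[0],b[2]-b[1]]; e=max(e,key=np.linalg.norm)
    return np.round(c,4),np.round(s,4),round(np.degrees(np.arctan2(e[1],e[0]))%180,1)
E
python3 - <<'E'
from est import *
im,d=cams.get_image("top")
full=np.ones(d.shape,bool); P=cloud("top",d,full)
def near(c,r,z0,z1): return P[(np.hypot(P[:,0]-c[0],P[:,1]-c[1])<r)&(P[:,2]>z0)&(P[:,2]<z1)]
A=near((.445,.12),.05,.004,.095); print("medal",len(A),rect(A)); B=near((.445,.12),.05,.068,.09); print("bar",len(B),B.mean(0),rect(B) )
S=near((.592,-.174),.1,.046,.06); print("stand",rect(S))
W=near((.592,-.174),.035,-.01,.045); print("well",rect(W),np.percentile(W[:,2],[5,25,50,75]))
st=observe(); M=T("wrist",st); print(M.round(3))
E
```

```text
medal 458 (array([0.4445, 0.1185]), array([0.0943, 0.0889]), np.float32(59.2))
bar 52 [0.44274328 0.12156733 0.07640866] (array([0.4425, 0.1218]), array([0.0294, 0.0099]), np.float32(23.6))
stand (array([ 0.5884, -0.1748]), array([0.0849, 0.1295]), np.float32(101.2))
well (array([ 0.5894, -0.1758]), array([0.0469, 0.0662]), np.float32(101.3)) [0.00831855 0.0110224  0.01302806 0.01544224]
[[ 0.354 -0.894 -0.274  0.124]
 [ 0.935  0.338  0.105  0.54 ]
 [-0.002 -0.293  0.956  0.374]
 [ 0.     0.     0.     1.   ]]
```

move_arm(
  jaw=[5, 5, 5, 5, 5, 5, 5, 5, 5, 5, 5, 5],
  dp=[
    [-3.1, -2.33, 0],
    [-3.1, -2.33, 0],
    [-3.1, -2.33, 0],
    [-3.1, -2.33, 0],
    [-3.1, -2.33, 0],
    [-3.1, -2.33, 0],
    [-3.1, -2.33, 0],
    [-3.1, -2.33, 0],
    [-3.1, -2.33, 0],
    [-3.1, -2.33, 0],
    [-3.1, -2.33, 0],
    [-3.1, -2.33, 0],
  ],
  turn=[
    [0, 0, 0],
    [0, 0, 0],
    [0, 0, 0],
    [0, 0, 0],
    [0, 0, 0],
    [0, 0, 0],
    [0, 0, 0],
    [0, 0, 0],
    [0, 0, 0],
    [0, 0, 0],
    [0, 0, 0],
    [0, 0, 0],
  ],
)

```text
time_s: 1.75
position: [0.4441, 0.1202, 0.2316]
tool_rot: [[-0.936, 0.352, 0.001], [0.352, 0.936, 0.0], [-0.001, 0.0, -1.0]]
ft_force: [0.6, 0.6, 0.3]
grip_width: 0.05
gripper_force: 0.0
```

move_arm(
  jaw=[5, 5, 5, 5, 5, 5, 5, 5, 5, 5],
  dp=[
    [0, 0, 0.5],
    [0, 0, 0.5],
    [0, 0, 0.5],
    [0, 0, 0.5],
    [0, 0, 0.5],
    [0, 0, 0.5],
    [0, 0, 0.5],
    [0, 0, 0],
    [0, 0, 0],
    [0, 0, 0],
  ],
  turn=[
    [0, 0, -0.11],
    [0, 0, -0.11],
    [0, 0, -0.11],
    [0, 0, -0.11],
    [0, 0, -0.11],
    [0, 0, -0.11],
    [0, 0, -0.11],
    [0, 0, 0],
    [0, 0, 0],
    [0, 0, 0],
  ],
)

```text
time_s: 2.58
position: [0.4435, 0.1221, 0.1966]
tool_rot: [[-0.918, -0.396, 0.001], [-0.396, 0.918, 0.0], [-0.001, -0.0, -1.0]]
ft_force: [0.7, 0.5, 0.4]
grip_width: 0.0501
gripper_force: 0.0
```

```bash
python3 - <<'E'
from est import *
st=observe(); im,d=cams.get_image("wrist"); cv2.imwrite("pics/w1.png",im[...,::-1])
P=cloud("wrist",d,np.ones(d.shape,bool),st)
B=P[(np.hypot(P[:,0]-.4425,P[:,1]-.1217)<.03)&(P[:,2]>.071)&(P[:,2]<.085)]
print(len(B),B.mean(0),rect(B)); R=st["tool_rot"]; print(st["position"],R.round(4),st["ft_force"])
c=np.r_[rect(B)[0],.066]; print("tool frame delta to centre",(R.T@(c-st["position"])).round(4))
E
```

```text
406 [0.44393252 0.11990559 0.07578101] (array([0.4445, 0.1202]), array([0.0304, 0.01  ]), np.float32(25.3))
[0.44354363 0.12211615 0.19663883] [[-9.183e-01 -3.959e-01  5.000e-04]
 [-3.959e-01  9.183e-01  1.000e-04]
 [-5.000e-04 -2.000e-04 -1.000e+00]] [0.74652428 0.51157216 0.37630262]
tool frame delta to centre [-1.000e-04 -2.100e-03  1.306e-01]
```

View pics/w1.png

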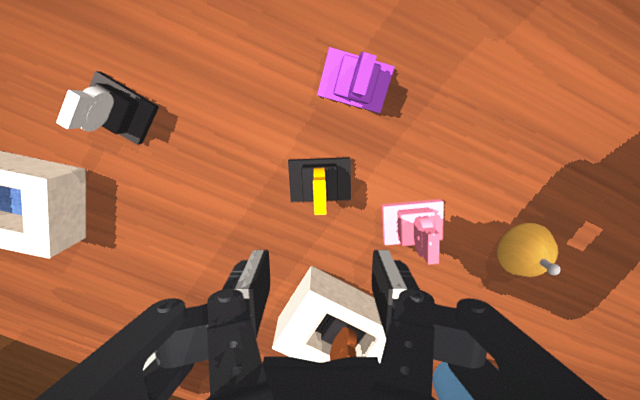

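The gold bar is at (320,190), centred between the open fingers, and the pink look-alike stays clear to the right. Descending and gripping.

move_arm(
  jaw=[5, 5, 5, 5, 5, 5, 5, 5, 5, 5],
  dp=[
    [0, -0.2, 2],
    [0, 0, 2],
    [0, 0, 2],
    [0, 0, 2],
    [0, 0, 2],
    [0, 0, 2],
    [0, 0, 1.5],
    [0, 0, 1.2],
    [0, 0, 0],
    [0, 0, 0],
  ],
  turn=[
    [0, 0, -0.02],
    [0, 0, 0],
    [0, 0, 0],
    [0, 0, 0],
    [0, 0, 0],
    [0, 0, 0],
    [0, 0, 0],
    [0, 0, 0],
    [0, 0, 0],
    [0, 0, 0],
  ],
)

```text
time_s: 3.47
position: [0.4443, 0.1203, 0.0494]
tool_rot: [[-0.909, -0.416, -0.0], [-0.416, 0.909, -0.0], [0.0, 0.0, -1.0]]
ft_force: [-0.6, -0.0, -0.1]
grip_width: 0.05
gripper_force: 0.0
```

move_arm(
  jaw=[2, 1.5, 0.5, 0.5, 0.5, 0.5, 0.5, 0.5, 0.5, 0.5],
  dp=[
    [0, 0, 0],
    [0, 0, 0],
    [0, 0, 0],
    [0, 0, 0],
    [0, 0, 0],
    [0, 0, 0],
    [0, 0, 0],
    [0, 0, 0],
    [0, 0, 0],
    [0, 0, 0],
  ],
  turn=[
    [0, 0, 0],
    [0, 0, 0],
    [0, 0, 0],
    [0, 0, 0],
    [0, 0, 0],
    [0, 0, 0],
    [0, 0, 0],
    [0, 0, 0],
    [0, 0, 0],
    [0, 0, 0],
  ],
  force=45,
)

```text
time_s: 4.3
position: [0.4443, 0.1204, 0.0498]
tool_rot: [[-0.909, -0.417, 0.001], [-0.417, 0.909, 0.0], [-0.001, -0.0, -1.0]]
ft_force: [-2.0, 1.2, 7.2]
grip_width: 0.009
gripper_force: 49.7
```

move_arm(
  jaw=[0.5, 0.5, 0.5, 0.5, 0.5, 0.5, 0.5, 0.5, 0.5, 0.5],
  dp=[
    [0, 0, -0.5],
    [0, 0, -1],
    [0, 0, -1.5],
    [0, 0, -2],
    [0, 0, -2],
    [0, 0, -2],
    [0, 0, -2],
    [0, 0, -1.5],
    [0, 0, -0.5],
    [0, 0, 0],
  ],
  turn=[
    [0, 0, 0],
    [0, 0, 0],
    [0, 0, 0],
    [0, 0, 0],
    [0, 0, 0],
    [0, 0, 0],
    [0, 0, 0],
    [0, 0, 0],
    [0, 0, 0],
    [0, 0, 0],
  ],
)

```text
time_s: 5.13
position: [0.4444, 0.1202, 0.1801]
tool_rot: [[-0.909, -0.417, 0.002], [-0.417, 0.909, -0.0], [-0.002, -0.001, -1.0]]
ft_force: [-1.1, -0.6, -2.5]
grip_width: 0.0093
gripper_force: 48.5
```

move_arm(
  jaw=[0.5, 0.5, 0.5, 0.5, 0.5, 0.5, 0.5, 0.5, 0.5, 0.5, 0.5, 0.5],
  dp=[
    [0, -1.5, 0],
    [-0.08, -3, 0],
    [-0.1, -3.15, 0],
    [-0.1, -3.15, 0],
    [-0.1, -3.15, 0],
    [-0.1, -3.15, 0],
    [-0.1, -3.15, 0],
    [-0.1, -3.15, 0],
    [-0.1, -3.15, 0],
    [-0.1, -3.15, 0],
    [0, -2, 0],
    [0, -1.3, 0],
  ],
  turn=[
    [0, 0, 0],
    [0, 0, 0],
    [0, 0, 0],
    [0, 0, 0],
    [0, 0, 0],
    [0, 0, 0],
    [0, 0, 0],
    [0, 0, 0],
    [0, 0, 0],
    [0, 0, 0],
    [0, 0, 0],
    [0, 0, 0],
  ],
)

```text
time_s: 6.13
position: [0.5899, -0.1782, 0.177]
tool_rot: [[-0.91, -0.415, -0.003], [-0.415, 0.91, 0.001], [0.002, 0.002, -1.0]]
ft_force: [-0.4, -0.3, -2.1]
grip_width: 0.0089
gripper_force: 48.4
```

move_arm(
  jaw=[0.5, 0.5, 0.5, 0.5, 0.5, 0.5],
  dp=[
    [0, 0, 0],
    [0, 0, 0],
    [0, 0, 0],
    [0, 0, 0],
    [0, 0, 0],
    [0, 0, 0],
  ],
  turn=[
    [0, 0, 0.08],
    [0, 0, 0.08],
    [0, 0, 0.074],
    [0, 0, 0],
    [0, 0, 0],
    [0, 0, 0],
  ],
)

```text
time_s: 6.63
position: [0.5896, -0.1759, 0.1785]
tool_rot: [[-0.98, -0.197, -0.001], [-0.197, 0.98, 0.001], [0.001, 0.001, -1.0]]
ft_force: [-0.1, 0.1, -1.8]
grip_width: 0.0093
gripper_force: 48.5
```

```bash
cat > look.py <<'E'
from est import *
import sys
st=observe(); im,d=cams.get_image("wrist"); cv2.imwrite(f"pics/{sys.argv[1]}.png",im[...,::-1])
P=cloud("wrist",d,np.ones(d.shape,bool),st); col=im.reshape(-1,3)[(d>0).ravel()].astype(int)
white=(col.min(1)>110)
S=P[(np.hypot(P[:,0]-.59,P[:,1]+.176)<.1)&(P[:,2]>.046)&(P[:,2]<.062)&white]
print("stand",len(S),rect(S),np.median(S[:,2]))
zc=st["position"][2]
R=st["tool_rot"]; print(st["position"],R.round(4)[:2,:2],st["ft_force"])
# medal in tool frame: dark plate
Q=(P-st["position"])@R
m=(np.hypot(Q[:,0],Q[:,1])<.05)&(abs(Q[:,2]-.0395)<.004); print("plate top tool",m.sum(),rect(Q[m]) if m.sum()>9 else "",np.median(Q[m],0))
E
python3 look.py w2
```

```text
stand 7051 (array([ 0.5894, -0.1773]), array([0.0845, 0.1308]), np.float32(100.9)) 0.05378211831278906
[ 0.58956129 -0.17586118  0.17848587] [[-0.9804 -0.1971]
 [-0.1971  0.9804]] [-0.05427217  0.1146006  -1.83705944]
plate top tool 3481 (array([ 0.0003, -0.0007]), array([0.0453, 0.0655]), np.float32(90.2)) [ 8.89603177e-03 -9.37921998e-05  3.98537635e-02]
```

View pics/w2.png

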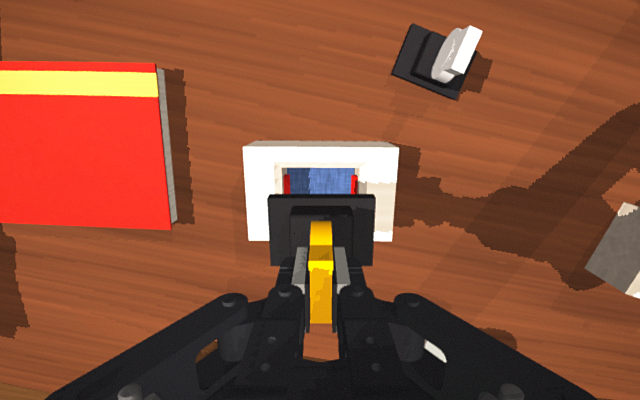

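The held medal is level. The stand is at (320,190) with its well and red clips just ahead of the foot, so it needs only a 0.7 mm shift. Lowering to just above the rim.

move_arm(
  jaw=[0.5, 0.5, 0.5, 0.5, 0.5, 0.5, 0.5, 0.5, 0.5],
  dp=[
    [0, -0.08, 0.5],
    [0, 0, 1],
    [0, 0, 1.2],
    [0, 0, 1.2],
    [0, 0, 1.2],
    [0, 0, 1],
    [0, 0, 0.5],
    [0, 0, 0],
    [0, 0, 0],
  ],
  turn=[
    [0, 0, 0.005],
    [0, 0, 0],
    [0, 0, 0],
    [0, 0, 0],
    [0, 0, 0],
    [0, 0, 0],
    [0, 0, 0],
    [0, 0, 0],
    [0, 0, 0],
  ],
)

```text
time_s: 7.43
position: [0.59, -0.1768, 0.1133]
tool_rot: [[-0.982, -0.19, 0.0], [-0.19, 0.982, 0.0], [-0.0, 0.0, -1.0]]
ft_force: [0.0, -0.9, -1.5]
grip_width: 0.0091
gripper_force: 48.4
```

```bash
python3 look.py w3
```

```text
stand 13356 (array([ 0.589 , -0.1773]), array([0.0839, 0.1312]), np.float32(100.9)) 0.05374851586490731
[ 0.59002928 -0.17681695  0.11332457] [[-0.9818 -0.1901]
 [-0.1901  0.9818]] [ 0.04490424 -0.87896744 -1.53783701]
plate top tool 3483 (array([ 0.0002, -0.0007]), array([0.0454, 0.0655]), np.float32(90.1)) [ 8.91614850e-03 -8.98944795e-05  3.98466200e-02]
```

View pics/w3.png

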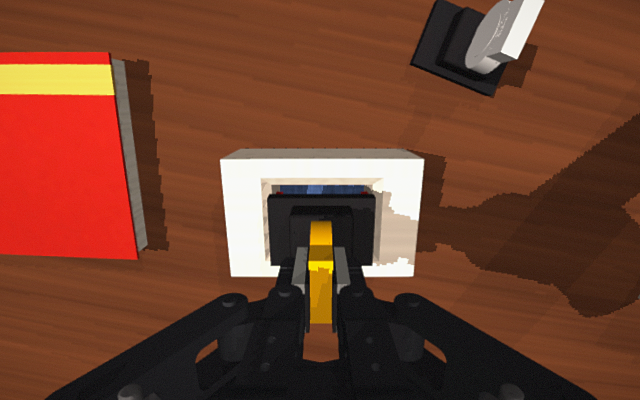

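move_arm(
  jaw=[0.5, 0.5, 0.5, 0.5, 0.5, 0.5, 0.5],
  dp=[
    [0.08, 0, 0.2],
    [0, 0, 0.3],
    [0, 0, 0.3],
    [0, 0, 0.3],
    [0, 0, 0.2],
    [0, 0, 0.2],
    [0, 0, 0],
  ],
  turn=[
    [0, 0, 0],
    [0, 0, 0],
    [0, 0, 0],
    [0, 0, 0],
    [0, 0, 0],
    [0, 0, 0],
    [0, 0, 0],
  ],
)

```text
time_s: 8.07
position: [0.589, -0.1769, 0.0978]
tool_rot: [[-0.982, -0.19, -0.001], [-0.19, 0.982, 0.0], [0.001, 0.0, -1.0]]
ft_force: [0.3, 0.3, -2.1]
grip_width: 0.0088
gripper_force: 48.4
```

move_arm(
  jaw=[0.5, 0.5, 0.5, 0.5, 0.5],
  dp=[
    [0, 0, 0.1],
    [0, 0, 0.1],
    [0, 0, 0.1],
    [0, 0, 0.1],
    [0, 0, 0],
  ],
  turn=[
    [0, 0, 0],
    [0, 0, 0],
    [0, 0, 0],
    [0, 0, 0],
    [0, 0, 0],
  ],
)

```text
time_s: 8.48
position: [0.5891, -0.1769, 0.0941]
tool_rot: [[-0.982, -0.19, -0.0], [-0.19, 0.982, 0.0], [0.0, 0.0, -1.0]]
ft_force: [-1.2, 0.4, -1.4]
grip_width: 0.009
gripper_force: 48.4
```

move_arm(
  jaw=[0.5, 0.5, 0.5, 0.5, 0.5],
  dp=[
    [0, 0, 0.1],
    [0, 0, 0.1],
    [0, 0, 0.1],
    [0, 0, 0.1],
    [0, 0, 0],
  ],
  turn=[
    [0, 0, 0],
    [0, 0, 0],
    [0, 0, 0],
    [0, 0, 0],
    [0, 0, 0],
  ],
)

```text
time_s: 8.9
position: [0.5891, -0.1769, 0.0901]
tool_rot: [[-0.982, -0.19, -0.0], [-0.19, 0.982, 0.0], [0.0, 0.0, -1.0]]
ft_force: [-1.0, -0.3, -1.3]
grip_width: 0.0088
gripper_force: 48.4
```

move_arm(
  jaw=[0.5, 0.5, 0.5, 0.5, 0.5],
  dp=[
    [0, 0, 0.1],
    [0, 0, 0.1],
    [0, 0, 0.1],
    [0, 0, 0.1],
    [0, 0, 0],
  ],
  turn=[
    [0, 0, 0],
    [0, 0, 0],
    [0, 0, 0],
    [0, 0, 0],
    [0, 0, 0],
  ],
)

```text
time_s: 9.32
position: [0.5891, -0.1769, 0.086]
tool_rot: [[-0.982, -0.19, -0.0], [-0.19, 0.982, 0.0], [0.0, 0.0, -1.0]]
ft_force: [0.8, 0.8, -1.4]
grip_width: 0.0092
gripper_force: 48.4
```

move_arm(
  jaw=[0.5, 0.5, 0.5, 0.5],
  dp=[
    [0, 0, 0.1],
    [0, 0, 0.1],
    [0, 0, 0.1],
    [0, 0, 0],
  ],
  turn=[
    [0, 0, 0],
    [0, 0, 0],
    [0, 0, 0],
    [0, 0, 0],
  ],
)

```text
time_s: 9.65
position: [0.5891, -0.1768, 0.0831]
tool_rot: [[-0.982, -0.19, -0.0], [-0.19, 0.982, 0.0], [0.0, 0.0, -1.0]]
ft_force: [0.6, 0.1, -2.2]
grip_width: 0.0093
gripper_force: 48.4
```

move_arm(
  jaw=[0.5, 0.5, 0.5, 0.5],
  dp=[
    [0, 0, 0.1],
    [0, 0, 0.1],
    [0, 0, 0.1],
    [0, 0, 0],
  ],
  turn=[
    [0, 0, 0],
    [0, 0, 0],
    [0, 0, 0],
    [0, 0, 0],
  ],
)

```text
time_s: 9.98
position: [0.5894, -0.177, 0.0808]
tool_rot: [[-0.982, -0.19, 0.001], [-0.19, 0.982, -0.001], [-0.001, -0.001, -1.0]]
ft_force: [-0.9, 1.8, 3.6]
grip_width: 0.0091
gripper_force: 49.3
```

move_arm(
  jaw=[0.5, 0.5, 0.5, 0.5],
  dp=[
    [0, 0, 0.1],
    [0, 0, 0.1],
    [0, 0, 0.1],
    [0, 0, 0],
  ],
  turn=[
    [0, 0, 0],
    [0, 0, 0],
    [0, 0, 0],
    [0, 0, 0],
  ],
)

```text
time_s: 10.32
position: [0.5897, -0.1772, 0.078]
tool_rot: [[-0.982, -0.19, 0.002], [-0.19, 0.982, -0.001], [-0.002, -0.001, -1.0]]
ft_force: [0.3, 0.8, 4.9]
grip_width: 0.009
gripper_force: 49.7
```

move_arm(
  jaw=[0.5, 0.5, 0.5, 0.5],
  dp=[
    [0, 0, 0.1],
    [0, 0, 0.1],
    [0, 0, 0.1],
    [0, 0, 0],
  ],
  turn=[
    [0, 0, 0],
    [0, 0, 0],
    [0, 0, 0],
    [0, 0, 0],
  ],
)

```text
time_s: 10.65
position: [0.5898, -0.1773, 0.0753]
tool_rot: [[-0.982, -0.19, 0.002], [-0.19, 0.982, -0.001], [-0.002, -0.002, -1.0]]
ft_force: [-0.3, 1.2, 6.6]
grip_width: 0.0096
gripper_force: 49.8
```

move_arm(
  jaw=[0.5, 0.5, 0.5, 0.5],
  dp=[
    [0, 0, 0.1],
    [0, 0, 0.1],
    [0, 0, 0.1],
    [0, 0, 0],
  ],
  turn=[
    [0, 0, 0],
    [0, 0, 0],
    [0, 0, 0],
    [0, 0, 0],
  ],
)

```text
time_s: 10.98
position: [0.5893, -0.177, 0.0711]
tool_rot: [[-0.982, -0.19, 0.0], [-0.19, 0.982, -0.0], [-0.0, -0.0, -1.0]]
ft_force: [1.9, -0.0, 1.8]
grip_width: 0.0092
gripper_force: 49.0
```

move_arm(
  jaw=[0.5, 0.5, 0.5, 0.5],
  dp=[
    [0, 0, 0.1],
    [0, 0, 0.1],
    [0, 0, 0.1],
    [0, 0, 0],
  ],
  turn=[
    [0, 0, 0],
    [0, 0, 0],
    [0, 0, 0],
    [0, 0, 0],
  ],
)

```text
time_s: 11.32
position: [0.589, -0.1769, 0.068]
tool_rot: [[-0.982, -0.19, -0.0], [-0.19, 0.982, 0.0], [0.0, 0.0, -1.0]]
ft_force: [0.9, 0.8, 0.4]
grip_width: 0.009
gripper_force: 48.9
```

move_arm(
  jaw=[0.5, 0.5, 0.5, 0.5],
  dp=[
    [0, 0, 0.1],
    [0, 0, 0.1],
    [0, 0, 0.1],
    [0, 0, 0],
  ],
  turn=[
    [0, 0, 0],
    [0, 0, 0],
    [0, 0, 0],
    [0, 0, 0],
  ],
)

```text
time_s: 11.65
position: [0.5885, -0.1768, 0.064]
tool_rot: [[-0.982, -0.19, -0.002], [-0.19, 0.982, 0.001], [0.002, 0.001, -1.0]]
ft_force: [0.5, -0.9, -7.3]
grip_width: 0.0089
gripper_force: 47.8
```

move_arm(
  jaw=[0.5, 0.5, 0.5],
  dp=[
    [0, 0, 0.1],
    [0, 0, 0.1],
    [0, 0, 0],
  ],
  turn=[
    [0, 0, 0],
    [0, 0, 0],
    [0, 0, 0],
  ],
)

```text
time_s: 11.9
position: [0.589, -0.1769, 0.0632]
tool_rot: [[-0.982, -0.19, -0.0], [-0.19, 0.982, 0.0], [0.0, 0.0, -1.0]]
ft_force: [0.4, -0.1, -2.2]
grip_width: 0.0088
gripper_force: 48.4
```

move_arm(
  jaw=[0.5, 0.5, 0.5],
  dp=[
    [0, 0, 0.05],
    [0, 0, 0.05],
    [0, 0, 0],
  ],
  turn=[
    [0, 0, 0],
    [0, 0, 0],
    [0, 0, 0],
  ],
)

```text
time_s: 12.15
position: [0.5892, -0.1769, 0.063]
tool_rot: [[-0.982, -0.19, 0.0], [-0.19, 0.982, -0.0], [-0.0, -0.0, -1.0]]
ft_force: [-1.8, 1.8, 4.8]
grip_width: 0.0092
gripper_force: 49.3
```

move_arm(
  jaw=[0.5, 0.5, 0.5],
  dp=[
    [0, 0, 0.05],
    [0, 0, 0.05],
    [0, 0, 0],
  ],
  turn=[
    [0, 0, 0],
    [0, 0, 0],
    [0, 0, 0],
  ],
)

```text
time_s: 12.4
position: [0.5892, -0.1768, 0.0629]
tool_rot: [[-0.982, -0.19, 0.001], [-0.19, 0.982, -0.001], [-0.001, -0.001, -1.0]]
ft_force: [-5.2, 2.0, 13.5]
grip_width: 0.0093
gripper_force: 50.5
```

It's on the tray: 13 N and no further travel. I'll take off the load, let go and retreat.

move_arm(
  jaw=[0.5, 0.5, 1.3, 2, 3, 3, 3, 3],
  dp=[
    [0, 0, -0.15],
    [0, 0, 0],
    [0, 0, 0],
    [0, 0, 0],
    [0, 0, 0],
    [0, 0, 0],
    [0, 0, 0],
    [0, 0, 0],
  ],
  turn=[
    [0, 0, 0],
    [0, 0, 0],
    [0, 0, 0],
    [0, 0, 0],
    [0, 0, 0],
    [0, 0, 0],
    [0, 0, 0],
    [0, 0, 0],
  ],
)

```text
time_s: 13.07
position: [0.5892, -0.177, 0.0628]
tool_rot: [[-0.982, -0.19, 0.0], [-0.19, 0.982, 0.0], [-0.0, 0.0, -1.0]]
ft_force: [0.7, -0.2, -0.6]
grip_width: 0.0301
gripper_force: 0.0
```

move_arm(
  jaw=[3, 3, 3, 3, 3, 3, 3, 3],
  dp=[
    [0, 0, -0.5],
    [0, 0, -1],
    [0, 0, -2],
    [0, 0, -2],
    [0, 0, -2],
    [0, 0, -2],
    [0, 0, 0],
    [0, 0, 0],
  ],
  turn=[
    [0, 0, 0],
    [0, 0, 0],
    [0, 0, 0],
    [0, 0, 0],
    [0, 0, 0],
    [0, 0, 0],
    [0, 0, 0],
    [0, 0, 0],
  ],
)

```text
time_s: 13.73
position: [0.5895, -0.1771, 0.1594]
tool_rot: [[-0.982, -0.19, 0.003], [-0.19, 0.982, -0.001], [-0.002, -0.002, -1.0]]
ft_force: [-0.6, 0.3, 0.1]
grip_width: 0.0299
gripper_force: 0.0
```

```bash
python3 - <<'E'
from est import *
st=observe(); im,d=cams.get_image("wrist"); cv2.imwrite("pics/w4.png",im[...,::-1])
P=cloud("wrist",d,np.ones(d.shape,bool),st)
B=P[(np.hypot(P[:,0]-.589,P[:,1]+.177)<.03)&(P[:,2]>.078)&(P[:,2]<.11)]
print(len(B),np.median(B,0),rect(B))
E
```

```text
634 [ 0.58753404 -0.17796091  0.08894072] (array([ 0.5896, -0.1779]), array([0.0308, 0.01  ]), np.float32(10.9))
```

View pics/w4.png

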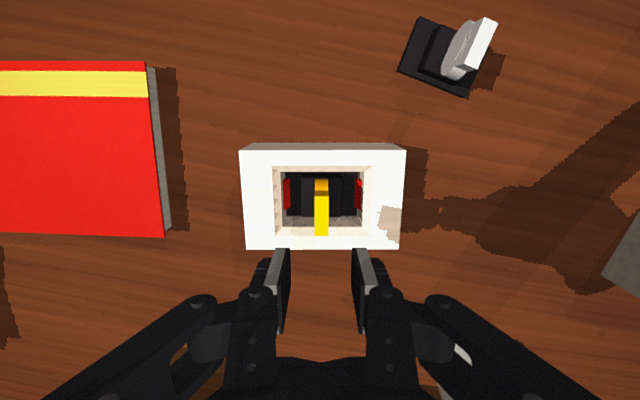

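The medal sits in the well at (320,200), level, with its bar top at 89 mm, which puts the underside about 13 mm above the desk. Both red clips, at (287,193) and (358,193), are over the foot plate. Handing in.

```bash
python3 -c "
from rig import ticket
print(ticket.close_job())"
```

```text
the job is handed in; nothing more can be done
None
```

The gold medal is clipped into the empty stand and sits level on the tray with both clips over its foot; I saw no other object move, and the job is handed in (no verdict was returned).

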